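# Centre the finial on its plinth

## Robot

A 6-joint arm with a two-finger parallel gripper is mounted at the origin on a cart in front of the work surface, level with it; the furniture and walls round the work are solid. World frame = base frame: x ahead of the robot, y to its left, z up, the work surface at z = 0. Lengths are in m, angles in rad, forces in N, time in s.
With the tool pointing down it reaches from about 0.4 to 0.825 m from the base axis. Payload 7 kg.
Tool frame: the origin (TCP) lies midway between the tips of the shut fingers; the grasp point (between the pads) lies 19 mm behind it; y points along the fingers, z is the direction in which the jaws open and shut, and the axes are right-handed (so a half turn about y gives the same grasp; the last joint's range is limited). The gripper opens to 88 mm and grips with 3 to 60 N. Pads are 19 mm wide; open, the fingers measure 130 mm over their backs; the gripper's body (78 mm by 193 mm) begins 47 mm behind the grasp point.
Start: joints at [-0.899, 0.359, 0.012, 0, -1.224, -0.288], TCP at [0.253, -0.626, 0.227] pointing down, gripper open.
Joint ranges: [-3.07, 3.07], [-1.43, 2.12], [-1.02, 1.25], [-3.03, 1.67], [-3.05, -0], [-3.03, 3.03]. Speed limits (rad/s): [2.39, 2.39, 3.01, 3.14, 3.14, 3.14].

## Interface

Orientations are given as [roll, pitch, yaw] about the fixed x, y, z axes, in that order (R = Rz(yaw) Ry(pitch) Rx(roll)).
In Python, from station import arm gives the robot as it stands.
- The arm moves only by the tool move_arm, never from a script. Its argument "deltas" is a list of rows, each an object with "dp": the shift along the tool's x, y, z in mm, a list of three; "rotation": the turn, a rotation vector about the tool's x, y, z in degrees, a list of three. A call has 1 to 5 rows; each row shifts and turns the pose as measured when the row begins, along the tool's axes as they then stand; what a row does not reach is not made up. A row lasts 1/12 s, in which the tool goes at most 41.7 mm and 7.16 degrees, less where a joint would pass 70% of its speed; a pose out of reach is approached as far as the arm can. A call is refused whole if a number of a shift passes 41.7 or a number of a turn 7.16, either way. A call with a gripper value outside its range is refused whole. "jaw" is the closure in counts, from 0 (fully open) to 255 (shut), set as the call begins (left out, the last holds). The fingers move at their own pace and stop on an object; "squeeze" is the grip in N (left out, the last holds). Time passes only in rows, so rows that do not move let the fingers close. It gives the time, the measured TCP pose, the force and the opening at its end, in the units of the state.
- arm.get_state(): the state, without advancing time (a new reading comes with each control period).
- arm.grab_frame(name): name is "scene" or "top" or "wrist"; returns a dict with "pixels" (480x640x3 uint8, red, green, blue), "z_map" (480x640 float32, m along the optical axis (not along the pixel's ray), 0 where there is no reading), "fx", "fy", "cx", "cy" (pixels), "cam_to_world" (4x4, takes a point from camera to world coordinates); the wrist camera has in their place "mount" (4x4, takes a point from camera to tool coordinates, whose origin is the TCP and whose axes are the tool frame's). Camera axes: x right, y down, z forward; pixel columns grow to the right and rows downward; lengths in m; the calibration is good to about 2 mm. A picture is of the moment at which its call begins: read the wrist's pose just before it.
- arm.job_done(): hands the job in, once; it reports no verdict.
The state is a dict: "t": time; "q": joint angles; "qd": joint speeds; "joint_efforts": joint torques, N m; "eef_pos": TCP position; "ee_rot": TCP orientation; "force": force on the tool from outside, world axes, zero at the start; "moment": the same for the moment, N m; "width": finger opening in m.
Only numpy, scipy, OpenCV 4.12 (cv2) and the standard library are available. Lean on these libraries where they do the work, as an engineer would, in place of code of your own. Each camera call takes 0.05 s, during which the arm holds its last target.

## Task

The turned wooden finial stands off-centre on the round plinth: nudge it with a few light taps of the fingertips until it stands upright in the middle of the plinth's top. Do not pinch or lift it, push it hard or tip it over, leave the plinth where it stands, do not disturb the other things on the bench, and finish clear of everything.

Things in the scene. Friction and masses are not known exactly. Their poses are not given: they have to be found in the camera images.
- finial: Loose pale turned finial like a pawn, 72 mm tall, 70 g; tips easily. Round: foot 36 mm wide at 6 to 11 mm up (seat under it 24 mm), neck 13 mm at 23 to 29 mm, bulb 29 mm at 42 to 50 mm. An upright finger meets the foot first; pushed slowly there (under 1 N) it slides, pushed at the bulb it tips. Origin: centre of its underside; z up its axis. Starts 17 to 26 mm off centre, any direction.
- plinth: Loose round plinth of dark wood on a cork mat, about 350 g, 30 mm high, 90 mm across at the bottom, with a flat top 78 mm across. Origin: centre of its underside (the top is 30 mm above it); z up. Its yaw has no meaning.
- mat: Fixed cork bench mat, 260 x 430 mm, 4 mm thick, lying on the bench under the work. Origin: centre of its underside; x and y along its short and long sides, z up.
- small_bin: Bystander: small open blue parts bin, 93 x 71 x 51 mm, loose on the mat about 14 to 20 cm to one side of the plinth. Origin: centre of its underside.
- tape_measure: Bystander: tape measure standing on its base, 58 x 77 x 62 mm, loose on the mat about 14 to 20 cm to the other side of the plinth. Origin: centre of its underside.
- screw_dish: Bystander: round metal dish of screws, 86 mm across, 26 mm high, loose on the bench beyond the far side of the mat. Origin: centre of its underside.
- glue_bottle: Bystander: upright glue bottle, 57 mm across, 170 mm tall, loose at the far left of the bench. Origin: centre of its underside.

How it is judged:
At the end, for the whole second after the job is handed in: The finial stands upright (within 3 degrees) and still on the plinth's top, its axis within 6 mm of the plinth's centre (horizontal distance between finial and plinth below 0.006 m and z of finial in the frame of plinth between 0.027 and 0.033 m and angle between each of finial, plinth's own z axis and vertical below 0.05 rad and linear speed of finial below 0.01 m/s and angular speed of finial below 0.2 rad/s); the robot touches nothing.
It fails at once if the finial is tipped over (leans more than 0.45 rad) or knocked off the plinth (angle between finial's own z axis and vertical above 0.45 rad or z of finial in the frame of plinth below 0.02 m).
It fails at once if the finial is lifted more than 8 mm off the plinth (z of finial in the frame of plinth above 0.038 m).
It fails at once if the finial is pushed or squeezed hard (more than 4 N) (contact force between the fingers and finial above 4 N).
It fails at once if the plinth is moved more than 10 mm (distance of plinth from where it was at the start of the episode above 0.01 m).
It fails at once if a bystander is moved more than 20 mm (distance of any of small_bin, tape_measure, screw_dish, glue_bottle from where it was at the start of the episode above 0.02 m).
It also fails if it takes over 51 s, if anything falls off the work surface, if the arm or the gripper's body presses on something with over 40 N, if the wrist force passes 120 N, or if a joint passes its speed limit or range.

## Working session

There is one attempt and no reset: what is moved stays moved. The work goes in short steps, Python scripts to look and compute and a tool call to move; the robot and the scene stay as the last step left them, time stands still between calls to the robot, and variables do not carry over. Pictures are saved under pics/ and viewed, and the job is handed in when it is done.

Besides the shell and the picture viewer there is one more tool, called after ">>>" in YAML: its name, and indented under it one key for each argument. move_arm: Moves the arm, as the interface text tells. Its arguments: {"type":"object","properties":{"deltas":{"type":"array","items":{"type":"object","properties":{"dp":{"type":"array","items":{"type":"number"}},"rotation":{"type":"array","items":{"type":"number"}}}}},"jaw":{"type":"number"},"squeeze":{"type":"number"}},"required":["deltas"]}

```bash
mkdir -p pics; ls; python3 - <<'E'
from station import arm
import cv2,numpy as np
s=arm.get_state(); print({k:np.round(v,3).tolist() for k,v in s.items()})
for n in ["scene","top"]:
    f=arm.grab_frame(n); cv2.imwrite(f"pics/{n}0.png",f["pixels"][:,:,::-1]); np.savez(f"pics/{n}0.npz",**f)
    print(n,f["fx"],f["fy"],f["cx"],f["cy"],np.round(f["cam_to_world"],4).tolist())
E
```

```text
pics
{'t': 0.0, 'q': [-0.899, 0.359, 0.011, -0.0, -1.224, -0.288], 'qd': [0.001, 0.0, -0.002, -0.001, 0.0, -0.002], 'joint_efforts': [0.0, -58.272, 29.306, 6.997, 0.007, -0.0], 'eef_pos': [0.253, -0.625, 0.226], 'ee_rot': [-1.569, 0.0, 0.384], 'force': [0.744, -0.181, 0.478], 'moment': [-0.051, 0.019, 0.027], 'width': 0.088}
scene 495.9323177382667 495.9323177382667 324.4337921147002 237.1917988513663 [[-0.8727, -0.3641, 0.3253, 0.2658], [-0.4882, 0.6387, -0.5948, 0.5799], [0.0088, -0.6779, -0.7351, 0.804], [0.0, 0.0, 0.0, 1.0]]
top 592.1880593203149 592.1880593203149 316.8245365535055 238.72708359287122 [[-0.0109, -0.9959, 0.0901, 0.4842], [-0.9997, 0.009, -0.0208, -0.0198], [0.0199, -0.0903, -0.9957, 1.2923], [0.0, 0.0, 0.0, 1.0]]
```

View pics/scene0.png

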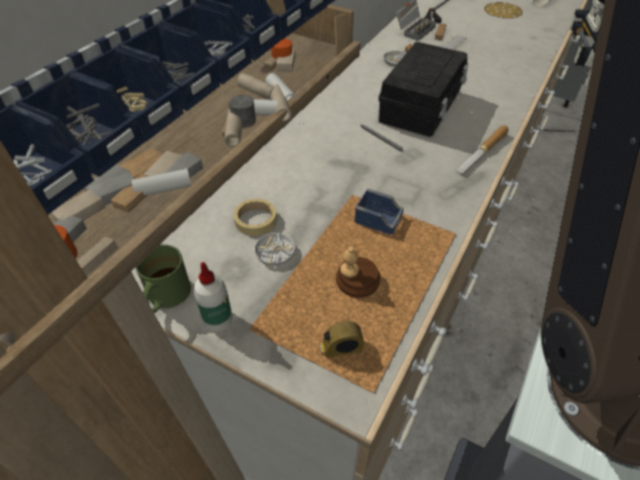

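View pics/top0.png

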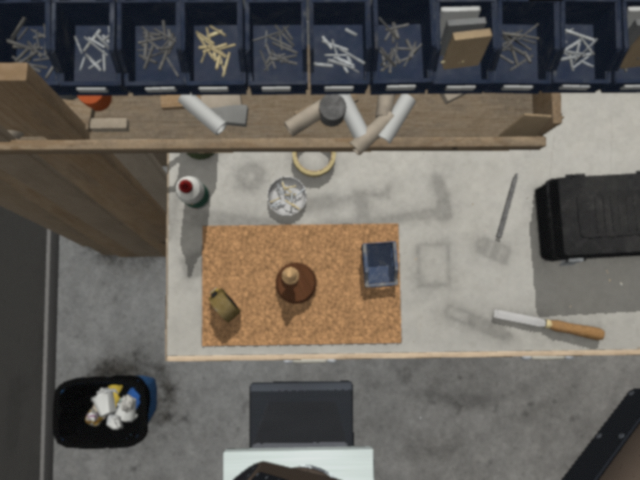

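The top view shows the plinth at about px (296,284) with the finial's head at (290,275). The tape measure is at (224,306) and the bin at (380,265). The scene view has the plinth at (358,276) and the finial at (350,262). Next I'll measure positions.

```bash
cat > h.py <<'E'
import numpy as np,cv2
def cloud(f,T=None):
    T=f["cam_to_world"] if T is None else T
    z=f["z_map"];v,u=np.mgrid[0:480,0:640]
    P=np.stack([(u-f["cx"])/f["fx"]*z,(v-f["cy"])/f["fy"]*z,z],-1)
    return P@T[:3,:3].T+T[:3,3]
def ray(f,u,v,zp,T=None):
    T=f["cam_to_world"] if T is None else T
    u=np.asarray(u,float);v=np.asarray(v,float)
    d=np.stack([(u-f["cx"])/f["fx"],(v-f["cy"])/f["fy"],np.ones_like(u)],-1)@T[:3,:3].T
    s=(zp-T[2,3])/d[...,2]
    return T[:3,3]+s[...,None]*d
E
python3 - <<'E'
from h import *
for n,box in [("top",(250,230,345,330)),("scene",(310,230,410,310))]:
    f=dict(np.load(f"pics/{n}0.npz")); x0,y0,x1,y1=box
    c=f["pixels"][y0:y1,x0:x1]
    cv2.imwrite(f"pics/{n}_crop0.png",cv2.resize(c,None,fx=6,fy=6,interpolation=cv2.INTER_CUBIC)[:,:,::-1])
    P=cloud(f)[y0:y1,x0:x1]
    for a,b in [(.0,.008),(.028,.039),(.045,.08),(.08,.12)]:
        m=(P[...,2]>a)&(P[...,2]<b)&(f["z_map"][y0:y1,x0:x1]>0); Q=P[m]
        if len(Q): print(n,a,b,len(Q),Q.mean(0).round(4),Q.min(0).round(4),Q.max(0).round(4))
f=dict(np.load("pics/top0.npz"));P=cloud(f)
for nm,(u,v) in dict(tape=(224,306),bin=(380,265),dish=(288,198),glue=(191,190)).items():
    print(nm,P[v,u].round(3))
E
```

```text
top 0.0 0.008 7029 [ 0.514  -0.0033  0.0042] [ 0.4048 -0.1065  0.    ] [0.6214 0.0994 0.008 ]
top 0.028 0.039 802 [ 0.5015 -0.0023  0.0343] [ 0.4684 -0.0371  0.0282] [0.5448 0.0394 0.039 ]
top 0.045 0.08 48 [0.5193 0.0084 0.048 ] [ 0.5042 -0.0055  0.045 ] [0.5378 0.0282 0.0533]
top 0.08 0.12 158 [0.5205 0.0117 0.0931] [ 0.5076 -0.0019  0.0801] [0.5342 0.0246 0.1114]
scene 0.0 0.008 5790 [ 0.5116 -0.03    0.0023] [ 0.386  -0.1804  0.    ] [0.6529 0.1098 0.0079]
scene 0.028 0.039 684 [0.4948 0.0052 0.0321] [ 0.4642 -0.0366  0.0281] [0.5428 0.0435 0.039 ]
scene 0.045 0.08 169 [0.5164 0.0193 0.0549] [ 0.5013 -0.      0.045 ] [0.5344 0.0298 0.08  ]
scene 0.08 0.12 167 [0.5163 0.0187 0.0907] [0.5042 0.0046 0.0803] [0.5314 0.0289 0.1064]
tape [0.458 0.147 0.065]
bin [ 0.542 -0.184  0.006]
dish [0.691 0.016 0.006]
glue [0.69  0.206 0.119]
```

```bash
python3 - <<'E'
import cv2,numpy as np
a=cv2.imread("pics/top_crop0.png");b=cv2.imread("pics/scene_crop0.png")
h=max(a.shape[0],b.shape[0]);o=np.zeros((h,a.shape[1]+b.shape[1],3),np.uint8)
o[:a.shape[0],:a.shape[1]]=a;o[:b.shape[0],a.shape[1]:]=b
cv2.imwrite("pics/crops0.png",cv2.resize(o,None,fx=.66,fy=.66))
E
```

```text
(no output)
```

View pics/crops0.png

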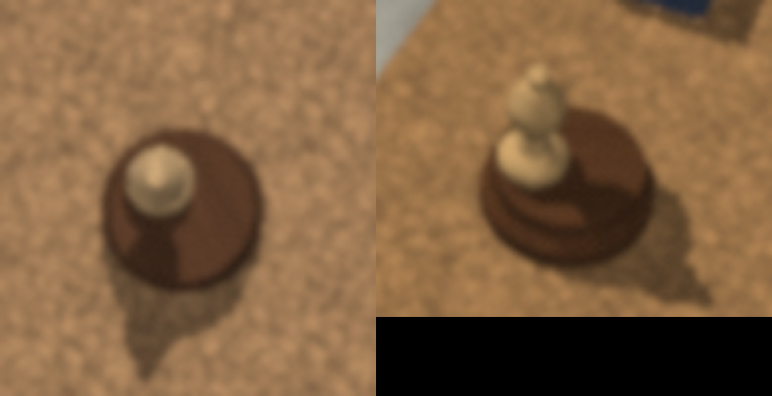

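```bash
cat >> h.py <<'E'
from scipy.spatial.transform import Rotation as Rn
def tool(s):
    T=np.eye(4);T[:3,:3]=Rn.from_euler('xyz',s["ee_rot"]).as_matrix();T[:3,3]=s["eef_pos"];return T
def goto(s,p):  # tool-frame shift mm
    T=tool(s);return (T[:3,:3].T@(np.array(p)-T[:3,3])*1000).round(1)
E
python3 - <<'E'
from h import *
from station import arm
s=arm.get_state();f=arm.grab_frame("wrist");cv2.imwrite("pics/w0.png",f["pixels"][:,:,::-1])
print(f["mount"].round(4),f["fx"],f["cx"],f["cy"]); print(goto(s,[.5,-.02,.25]))
E
```

```text
[[-8.000e-04  9.595e-01  2.816e-01 -7.540e-02]
 [-1.000e-04 -2.816e-01  9.595e-01 -1.587e-01]
 [ 1.000e+00  7.000e-04  3.000e-04  3.000e-04]
 [ 0.000e+00  0.000e+00  0.000e+00  1.000e+00]] 362.1983778910577 322.3906515712234 243.70297155238597
[456.1 -23.7 468.9]
```

View pics/w0.png

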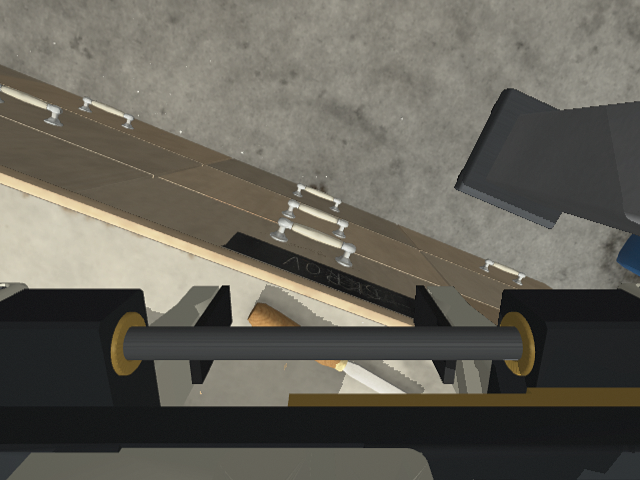

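>>> move_arm:
  deltas:
    - {"dp":[28,-2,29],"rotation":[0,0,0]}
    - {"dp":[28,-2,29],"rotation":[0,0,0]}
    - {"dp":[28,-2,29],"rotation":[0,0,0]}
    - {"dp":[28,-2,29],"rotation":[0,0,0]}
    - {"dp":[28,-2,29],"rotation":[0,0,0]}
  jaw: 255
  squeeze: 5

```text
t: 0.57
eef_pos: [0.3263, -0.4376, 0.2302]
ee_rot: [-1.562, 0.005, 0.373]
force: [1.0, -0.5, 0.0]
width: 0.0598
```

>>> move_arm:
  deltas:
    - {"dp":[28,-2,29],"rotation":[0,0,0]}
    - {"dp":[28,-2,29],"rotation":[0,0,0]}
    - {"dp":[28,-2,29],"rotation":[0,0,0]}
    - {"dp":[28,-2,29],"rotation":[0,0,0]}
    - {"dp":[28,-2,29],"rotation":[0,0,0]}

```text
t: 0.98
eef_pos: [0.4035, -0.2441, 0.2406]
ee_rot: [-1.561, 0.004, 0.372]
force: [2.3, -0.8, -0.5]
width: 0.0266
```

>>> move_arm:
  deltas:
    - {"dp":[28,0,29],"rotation":[0,-6,0]}
    - {"dp":[30,0,26],"rotation":[0,-6,0]}
    - {"dp":[30,0,22],"rotation":[0,-6,0]}
    - {"dp":[30,0,20],"rotation":[0,-6,0]}
    - {"dp":[30,0,10],"rotation":[0,-3,0]}

```text
t: 1.4
eef_pos: [0.4713, -0.0619, 0.2429]
ee_rot: [-1.563, -0.003, 0.864]
force: [0.5, -0.4, 0.5]
width: 0.0007
```

```bash
cat > look.py <<'E'
import sys
from h import *
from station import arm
n=sys.argv[1]
s=arm.get_state();f=arm.grab_frame("wrist");T=tool(s)@f["mount"]
np.savez(f"pics/{n}.npz",T=T,**{k:f[k] for k in f});cv2.imwrite(f"pics/{n}.png",f["pixels"][:,:,::-1])
print(s["t"],s["eef_pos"].round(4) if hasattr(s["eef_pos"],'round') else s["eef_pos"],s["ee_rot"],s["width"])
P=cloud(f,T);ok=f["z_map"]>0
reg=ok&(abs(P[...,0]-.507)<.07)&(abs(P[...,1]-.003)<.07)
for a,b in [(.030,.038),(.039,.046),(.072,.09),(.095,.115)]:
    Q=P[reg&(P[...,2]>a)&(P[...,2]<b)]
    if len(Q)>5: print(a,b,len(Q),np.median(Q,0).round(4),Q.min(0).round(4),Q.max(0).round(4))
E
python3 look.py w1
```

```text
1.4 [ 0.4713 -0.0619  0.2429] [-1.56256037 -0.00348935  0.86378086] 0.0006801756554278024
0.03 0.038 2558 [ 0.4934 -0.009   0.0343] [ 0.4654 -0.0367  0.03  ] [0.539  0.0355 0.037 ]
0.039 0.046 65 [5.078e-01 4.000e-04 4.430e-02] [ 0.5016 -0.0044  0.0398] [0.52   0.0142 0.046 ]
0.072 0.09 33 [0.5239 0.0019 0.0872] [ 0.521  -0.0009  0.0773] [0.5331 0.0127 0.09  ]
```

View pics/w1.png

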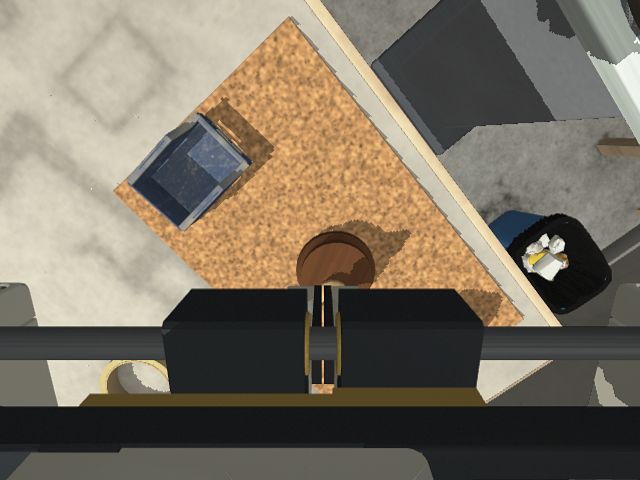

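>>> move_arm:
  deltas:
    - {"dp":[38,0,3],"rotation":[0,0,5]}
    - {"dp":[38,0,3],"rotation":[0,0,5]}
    - {"dp":[38,0,3],"rotation":[0,0,5]}
    - {"dp":[25,0,3],"rotation":[0,0,5]}
    - {"dp":[10,0,0],"rotation":[0,0,0]}

```text
t: 1.87
eef_pos: [0.5609, 0.0636, 0.2266]
ee_rot: [-1.571, 0.353, 0.865]
force: [0.4, -0.4, -1.3]
width: 0.0004
```

```bash
python3 look.py w2
```

```text
1.8667 [0.5609 0.0636 0.2266] [-1.57148285  0.35341256  0.86528478] 0.00044203427284312
0.03 0.038 3314 [ 0.4971 -0.004   0.0347] [ 0.4657 -0.0363  0.0301] [0.5432 0.0411 0.0378]
0.039 0.046 54 [0.5299 0.024  0.0454] [ 5.027e-01 -5.000e-04  4.190e-02] [0.537  0.0311 0.046 ]
0.072 0.09 276 [0.5232 0.0185 0.0872] [ 5.056e-01 -5.000e-04  7.790e-02] [0.534  0.0279 0.09  ]
0.095 0.115 280 [0.5205 0.0144 0.1025] [0.5107 0.0047 0.095 ] [0.5288 0.0221 0.108 ]
```

View pics/w2.png

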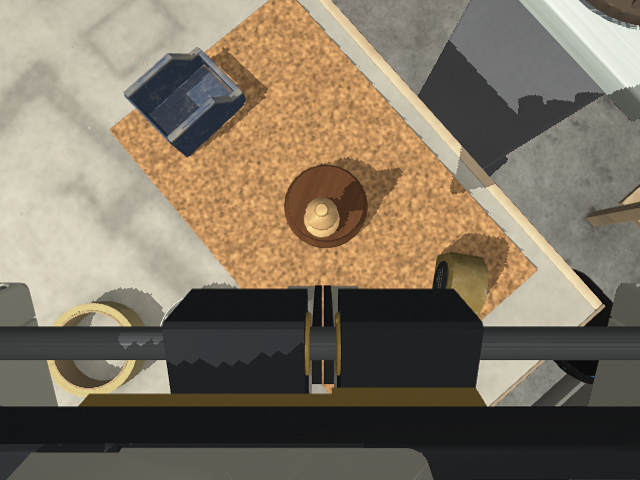

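```bash
cat > fit.py <<'E'
import sys
from h import *
def circ(Q): 
    h=cv2.convexHull(Q[:,:2].astype(np.float32)*1000)[:,0]
    A=np.c_[2*h,np.ones(len(h))];x=np.linalg.lstsq(A,(h**2).sum(1),rcond=None)[0]
    c,r=cv2.minEnclosingCircle(h)
    return x[:2].round(1),round(float(np.sqrt(x[2]+x[0]**2+x[1]**2)),1),np.round(c,1),round(r,1)
for n in sys.argv[1:]:
    f=dict(np.load(f"pics/{n}.npz"));P=cloud(f,f["T"]);ok=f["z_map"]>0
    v=np.mgrid[0:480,0:640][0]
    reg=ok&(abs(P[...,0]-.505)<.045)&(abs(P[...,1]-.003)<.045)
    for nm,a,b in [("plinth",.031,.037),("foot",.0395,.05),("bulb",.074,.09),("knob",.099,.115)]:
        Q=P[reg&(P[...,2]>a)&(P[...,2]<b)]
        if len(Q)>10: print(n,nm,len(Q),"zmax %.4f"%Q[:,2].max(),*circ(Q))
E
python3 fit.py w2
```

```text
w2 plinth 3306 zmax 0.0370 [504.6   2.3] 38.7 [504.6   2.3] 38.9
w2 foot 274 zmax 0.0500 [519.6  13.6] 17.6 [519.7  13.7] 17.8
w2 bulb 276 zmax 0.0900 [519.7  13.7] 14.2 [519.7  13.6] 14.4
w2 knob 150 zmax 0.1080 [519.7  13.9] 5.5 [519.7  13.8] 5.7
```

>>> move_arm:
  deltas:
    - {"dp":[0,0,0],"rotation":[2.2,5.9,0]}
    - {"dp":[0,0,0],"rotation":[2.2,5.9,0]}
    - {"dp":[0,0,0],"rotation":[0,0,-5]}
    - {"dp":[0,0,0],"rotation":[0,0,-2.2]}
    - {"dp":[0,0,0],"rotation":[0,0,0]}

```text
t: 2.33
eef_pos: [0.5617, 0.0672, 0.2179]
ee_rot: [-1.566, 0.234, 0.64]
force: [-0.8, -0.1, 0.5]
width: 0.0006
```

```bash
cat > plan.py <<'E'
import sys
from h import *
from station import arm
# args: finial x y, plinth x y (mm), gap (mm) from foot, lead z (m)
fx,fy,px,py,gap,lz=map(float,sys.argv[1:])
s=arm.get_state();R=tool(s)[:3,:3]
d=np.array([px-fx,py-fy]);L=np.linalg.norm(d);print("L",L.round(1),"az of push",np.degrees(np.arctan2(*d[::-1])).round(1),"tool -x az",np.degrees(np.arctan2(*(-R[[1,0],0]))).round(1),"tilt",np.degrees(np.arcsin(-R[2,0])).round(1), "z axis dz",R[2,2].round(3))
d/=L
lead=np.array([fx,fy])-d*(18+gap)
t=np.r_[lead/1000,lz]+R[:,0]*.0095
print("tcp",s["eef_pos"],"target",t.round(4),"shift",goto(s,t))
print("world down 10mm in tool",(R.T@[0,0,-10]).round(2),"push 10mm in tool",(R.T@np.r_[d*10,0]).round(2))
E
python3 plan.py 519.7 13.7 504.6 2.3 20 .0426; python3 look.py w3; python3 fit.py w3
```

```text
L 18.9 az of push -142.9 tool -x az -143.3 tilt 13.4 z axis dz 0.005
tcp [0.56173573 0.06720952 0.21794103] target [0.5574 0.0421 0.0404] shift [ 23.2 176.9 -18.5]
world down 10mm in tool [ 2.31  9.73 -0.05] push 10mm in tool [-9.73  2.31 -0.08]
2.3333 [0.5617 0.0672 0.2179] [-1.56573232  0.23360601  0.64017429] 0.0005568564335382252
0.03 0.038 3807 [ 0.4972 -0.0042  0.0346] [ 0.4658 -0.0364  0.0301] [0.5431 0.0412 0.0371]
0.039 0.046 52 [0.5253 0.0242 0.0453] [0.5022 0.0012 0.0412] [0.5374 0.0316 0.046 ]
0.072 0.09 285 [0.5213 0.0176 0.0869] [ 5.055e-01 -2.000e-04  7.910e-02] [0.534 0.028 0.09 ]
0.095 0.115 320 [0.52   0.0145 0.1029] [0.5108 0.0047 0.095 ] [0.5291 0.0223 0.1086]
w3 plinth 3802 zmax 0.0370 [504.5   2.4] 38.7 [504.5   2.2] 39.1
w3 foot 254 zmax 0.0500 [519.5  13.7] 17.6 [519.5  13.8] 17.8
w3 bulb 285 zmax 0.0900 [519.7  13.7] 14.2 [519.7  13.7] 14.4
w3 knob 173 zmax 0.1086 [519.7  13.8] 5.6 [519.7  13.6] 5.8
```

>>> move_arm:
  deltas:
    - {"dp":[2,25,-5],"rotation":[0,0,0]}
    - {"dp":[3,30,-5],"rotation":[0,0,0]}
    - {"dp":[4,30,-5],"rotation":[0,0,0]}
    - {"dp":[5,25,-4],"rotation":[0,0,0]}
    - {"dp":[4,15,0],"rotation":[0,0,0]}

```text
t: 2.8
eef_pos: [0.5671, 0.0451, 0.0939]
ee_rot: [-1.57, 0.23, 0.643]
force: [-0.2, 0.7, 0.3]
width: 0.0001
```

```bash
python3 plan.py 519.7 13.7 504.6 2.3 15 .0426; python3 look.py w4 >/dev/null; python3 fit.py w4
```

```text
L 18.9 az of push -142.9 tool -x az -143.2 tilt 13.2 z axis dz 0.001
tcp [0.56707882 0.04512389 0.09392477] target [0.5534 0.0391 0.0404] shift [-2.  55.4  3.3]
world down 10mm in tool [ 2.28  9.74 -0.01] push 10mm in tool [-9.74  2.28 -0.04]
w4 plinth 8811 zmax 0.0369 [504.7   2.4] 38.7 [504.6   2.5] 38.9
w4 foot 430 zmax 0.0500 [519.7  13.5] 17.7 [519.8  13.6] 17.9
w4 bulb 762 zmax 0.0900 [519.9  13.6] 14.2 [520.   13.5] 14.5
w4 knob 527 zmax 0.1082 [519.9  13.6] 5.7 [519.9  13.6] 5.9
```

View pics/w4.png

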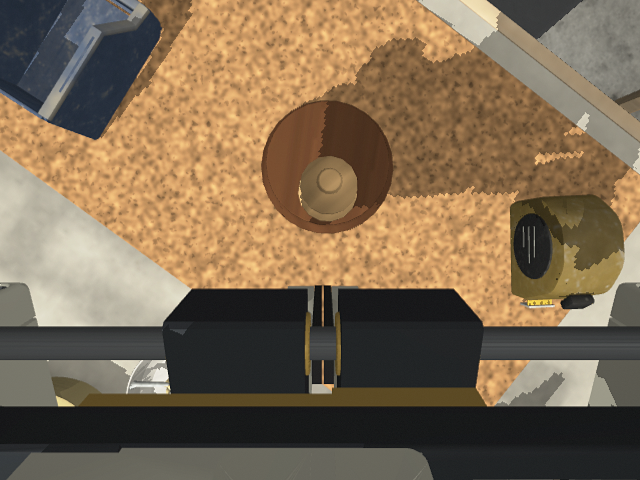

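>>> move_arm:
  deltas:
    - {"dp":[4,20,1.5],"rotation":[0,0,0]}
    - {"dp":[4,18,1],"rotation":[0,0,0]}
    - {"dp":[2,8,0.5],"rotation":[0,0,0]}
    - {"dp":[0,2,0],"rotation":[0,0,0]}
    - {"dp":[0,0,0],"rotation":[0,0,0]}

```text
t: 3.27
eef_pos: [0.5633, 0.0465, 0.0413]
ee_rot: [-1.569, 0.24, 0.644]
force: [-0.5, 0.2, -0.3]
width: 0.0008
```

```bash
python3 plan.py 519.8 13.6 504.6 2.3 3 .0426; python3 look.py w5 >/dev/null; python3 fit.py w5
```

```text
L 18.9 az of push -143.4 tool -x az -143.1 tilt 13.7 z axis dz 0.002
tcp [0.56331688 0.04654857 0.04134047] target [0.544  0.0317 0.0403] shift [-23.4   6.7  -0.3]
world down 10mm in tool [ 2.37  9.71 -0.02] push 10mm in tool [-9.71  2.37  0.05]
w5 plinth 13896 zmax 0.0370 [504.8   2.4] 38.8 [504.7   2.5] 39.0
w5 foot 686 zmax 0.0500 [519.9  13.6] 17.7 [521.9  14.8] 17.7
w5 bulb 1430 zmax 0.0900 [520.   13.7] 14.3 [520.   13.7] 14.5
w5 knob 1146 zmax 0.1081 [520.2  13.8] 5.7 [520.1  13.8] 5.8
```

View pics/w5.png

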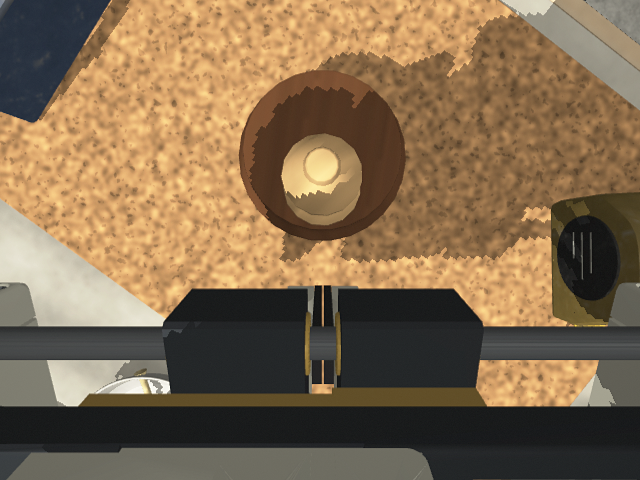

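>>> move_arm:
  deltas:
    - {"dp":[-6,1.8,0],"rotation":[0,0,0]}
    - {"dp":[-6,1.8,0],"rotation":[0,0,0]}
    - {"dp":[-5,1.4,0],"rotation":[0,0,0]}
    - {"dp":[-2,0.5,0],"rotation":[0,0,0]}
    - {"dp":[0,0,0],"rotation":[0,0,0]}

```text
t: 3.73
eef_pos: [0.5482, 0.0343, 0.0449]
ee_rot: [-1.571, 0.233, 0.645]
force: [-0.1, 0.7, 0.3]
width: 0.0007
```

```bash
python3 plan.py 519.9 13.7 504.7 2.4 0 .0426; python3 look.py w6 >/dev/null; python3 fit.py w6
```

```text
L 18.9 az of push -143.4 tool -x az -143.1 tilt 13.4 z axis dz -0.0
tcp [0.54821553 0.03426609 0.04493519] target [0.5417 0.03   0.0404] shift [-6.5  6.2  0.5]
world down 10mm in tool [2.31 9.73 0.  ] push 10mm in tool [-9.73  2.31  0.05]
w6 plinth 13985 zmax 0.0369 [504.8   2.5] 38.8 [504.8   2.5] 39.1
w6 foot 34 zmax 0.0499 [540.8  28.7] 3.3 [541.5  29.4] 3.5
w6 bulb 1595 zmax 0.0900 [528.7  20.6] 22.1 [528.2  20.3] 25.0
w6 knob 1044 zmax 0.1078 [519.9  13.7] 5.8 [519.9  13.6] 5.8
```

View pics/w6.png

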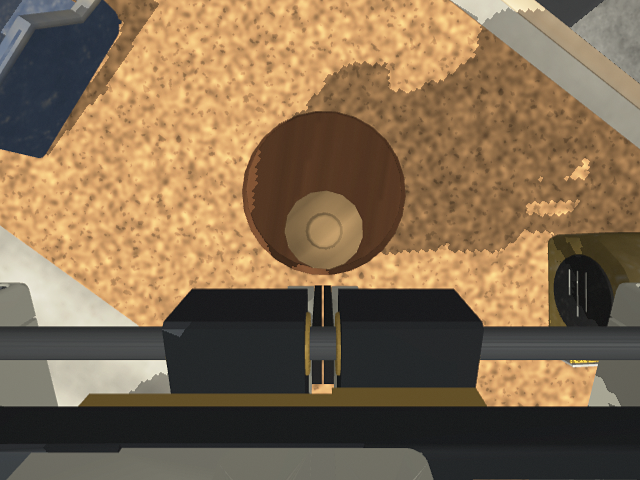

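>>> move_arm:
  deltas:
    - {"dp":[1,3,0.5],"rotation":[0,0,0]}
    - {"dp":[0,1.5,0],"rotation":[0,0,0]}
    - {"dp":[0,0,0],"rotation":[0,0,0]}

```text
t: 4.03
eef_pos: [0.5486, 0.0349, 0.0407]
ee_rot: [-1.572, 0.231, 0.644]
force: [0.2, 0.3, 0.2]
width: 0.0007
```

```bash
python3 plan.py 519.9 13.6 504.8 2.5 0 .0426
```

```text
L 18.7 az of push -143.7 tool -x az -143.1 tilt 13.2 z axis dz -0.001
tcp [0.54862655 0.03493967 0.04073344] target [0.5418 0.0298 0.0404] shift [-8.2  2.3  0. ]
world down 10mm in tool [2.29 9.73 0.01] push 10mm in tool [-9.73  2.29  0.11]
```

>>> move_arm:
  deltas:
    - {"dp":[-2,0.6,0],"rotation":[0,0,0]}
    - {"dp":[-2,0.6,0],"rotation":[0,0,0]}
    - {"dp":[-1.5,0.5,0],"rotation":[0,0,0]}
    - {"dp":[0,0,0],"rotation":[0,0,0]}

```text
t: 4.37
eef_pos: [0.5436, 0.0313, 0.0396]
ee_rot: [-1.571, 0.232, 0.645]
force: [-0.8, -0.3, 0.2]
width: 0.0011
```

```bash
python3 plan.py 519.9 13.6 504.8 2.5 0 .0426
```

```text
L 18.7 az of push -143.7 tool -x az -143.1 tilt 13.3 z axis dz -0.001
tcp [0.54357018 0.03126376 0.03963751] target [0.5418 0.0298 0.0404] shift [-2.4 -0.2 -0.1]
world down 10mm in tool [2.3  9.73 0.01] push 10mm in tool [-9.73  2.3   0.11]
```

>>> move_arm:
  deltas:
    - {"dp":[-1,0.1,0],"rotation":[0,0,0]}
    - {"dp":[-1,0.1,0],"rotation":[0,0,0]}
    - {"dp":[-1,0.2,0],"rotation":[0,0,0]}
    - {"dp":[-1,0.2,0],"rotation":[0,0,0]}
    - {"dp":[-1,0.2,0],"rotation":[0,0,0]}

```text
t: 4.78
eef_pos: [0.5395, 0.0281, 0.0401]
ee_rot: [-1.572, 0.232, 0.645]
force: [-0.1, -0.4, 0.4]
width: 0.0008
```

```bash
python3 plan.py 519.9 13.6 504.8 2.5 0 .0426;python3 look.py w7 >/dev/null; python3 fit.py w7
```

```text
L 18.7 az of push -143.7 tool -x az -143.0 tilt 13.3 z axis dz -0.001
tcp [0.53951214 0.02813211 0.04005306] target [0.5418 0.0298 0.0404] shift [ 2.7 -1.  -0. ]
world down 10mm in tool [2.3  9.73 0.01] push 10mm in tool [-9.73  2.3   0.11]
w7 plinth 14382 zmax 0.0370 [504.7   2.4] 38.7 [504.6   2.4] 39.1
w7 foot 375 zmax 0.0500 [521.   14.8] 20.3 [521.2  14.9] 21.4
w7 bulb 1691 zmax 0.0900 [529.3  21.7] 24.7 [528.2  22.8] 28.3
w7 knob 1181 zmax 0.1149 [531.8  21.7] 20.3 [530.4  23. ] 21.7
```

View pics/w7.png

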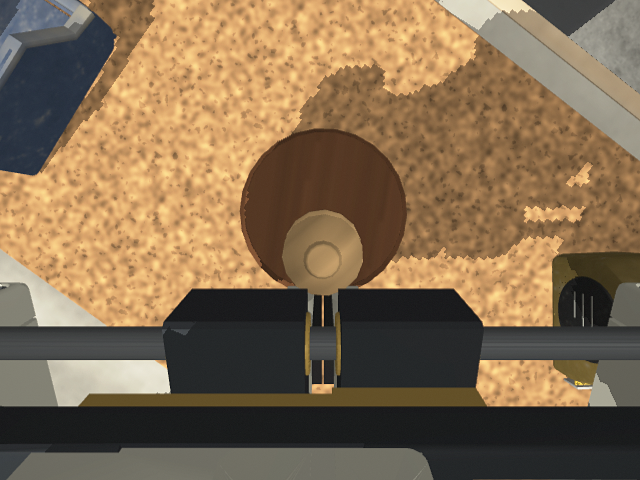

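```bash
sed -i 's/^    reg=ok/    reg=(v<284)\&ok/' fit.py; python3 fit.py w7 w6
```

```text
w7 plinth 14375 zmax 0.0370 [504.7   2.4] 38.7 [504.6   2.4] 39.1
w7 foot 328 zmax 0.0487 [518.5  12.6] 17.7 [514.6   9.9] 17.2
w7 bulb 1143 zmax 0.0900 [518.4  12.4] 14.2 [518.4  12.3] 14.4
w7 knob 1128 zmax 0.1083 [518.4  12.4] 5.8 [518.4  12.5] 5.9
w6 plinth 13985 zmax 0.0369 [504.8   2.5] 38.8 [504.8   2.5] 39.1
w6 bulb 1304 zmax 0.0900 [519.9  13.6] 14.2 [519.9  13.6] 14.4
w6 knob 1044 zmax 0.1078 [519.9  13.7] 5.8 [519.9  13.6] 5.8
```

>>> move_arm:
  deltas:
    - {"dp":[-1,0.2,0],"rotation":[0,0,0]}
    - {"dp":[-1,0.2,0],"rotation":[0,0,0]}
    - {"dp":[-1,0.2,0],"rotation":[0,0,0]}
    - {"dp":[-1,0.2,0],"rotation":[0,0,0]}
    - {"dp":[-1,0.2,0],"rotation":[0,0,0]}

```text
t: 5.25
eef_pos: [0.5352, 0.0249, 0.0404]
ee_rot: [-1.572, 0.231, 0.645]
force: [0.8, 0.4, -0.8]
width: 0.0005
```

```bash
python3 plan.py 518.4 12.4 504.7 2.4 0 .0426;python3 look.py w8 >/dev/null; python3 fit.py w8
```

```text
L 17.0 az of push -143.9 tool -x az -143.0 tilt 13.2 z axis dz -0.001
tcp [0.53523104 0.02493359 0.04037878] target [0.5403 0.0286 0.0404] shift [ 6.1 -1.5 -0.2]
world down 10mm in tool [2.29 9.73 0.01] push 10mm in tool [-9.73  2.29  0.15]
w8 plinth 13408 zmax 0.0370 [504.5   2.4] 38.6 [504.8   2.4] 39.0
w8 foot 242 zmax 0.0483 [514.3   9.1] 17.6 [510.    6.3] 16.8
w8 bulb 1133 zmax 0.0900 [514.1   8.6] 14.2 [514.    8.6] 14.4
w8 knob 1125 zmax 0.1082 [514.    8.6] 5.8 [514.    8.6] 5.9
```

View pics/w8.png

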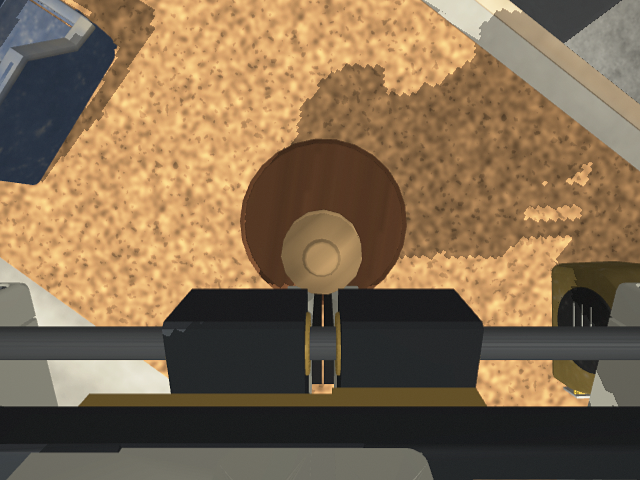

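>>> move_arm:
  deltas:
    - {"dp":[-1,0.2,0],"rotation":[0,0,0]}
    - {"dp":[-1,0.2,0],"rotation":[0,0,0]}
    - {"dp":[-1,0.2,0],"rotation":[0,0,0]}
    - {"dp":[-1,0.2,0],"rotation":[0,0,0]}
    - {"dp":[-1,0.2,0],"rotation":[0,0,0]}

```text
t: 5.72
eef_pos: [0.5307, 0.0215, 0.0406]
ee_rot: [-1.572, 0.231, 0.645]
force: [0.4, 0.7, 0.3]
width: 0.0005
```

```bash
python3 look.py w9 |head -1; python3 fit.py w9;python3 plan.py 510 5.6 504.7 2.4 0 .0426
```

```text
5.7167 [0.5307 0.0215 0.0406] [-1.57159485  0.2311329   0.64492863] 0.0004766595429584107
w9 plinth 12056 zmax 0.0369 [504.4   2.2] 38.5 [504.6   2.4] 38.9
w9 foot 189 zmax 0.0480 [510.3   5.4] 17.8 [503.   2.] 15.8
w9 bulb 1120 zmax 0.0900 [509.5   4.8] 14.2 [509.5   4.8] 14.4
w9 knob 1131 zmax 0.1079 [509.3   4.6] 5.8 [509.4   4.6] 5.9
L 6.2 az of push -148.9 tool -x az -143.1 tilt 13.3 z axis dz -0.001
tcp [0.53049493 0.02139599 0.04056549] target [0.5328 0.0205 0.0404] shift [ 1.3 -0.2 -2.1]
world down 10mm in tool [2.29 9.73 0.01] push 10mm in tool [-9.68  2.28  1.02]
```

>>> move_arm:
  deltas:
    - {"dp":[-1,0.2,0],"rotation":[0,0,0]}
    - {"dp":[-1,0.2,0],"rotation":[0,0,0]}
    - {"dp":[-1,0.2,0],"rotation":[0,0,0]}
    - {"dp":[-0.8,0.2,0],"rotation":[0,0,0]}

```text
t: 6.1
eef_pos: [0.5272, 0.0189, 0.0407]
ee_rot: [-1.572, 0.231, 0.645]
force: [0.1, 0.1, -0.2]
width: 0.0004
```

```bash
python3 look.py w10 |head -1; python3 fit.py w10
```

```text
6.1 [0.5272 0.0189 0.0407] [-1.57158611  0.23114765  0.64494784] 0.0003905623060214741
w10 plinth 10897 zmax 0.0370 [503.6   1.7] 37.8 [504.6   2.2] 39.1
w10 foot 161 zmax 0.0482 [507.    2.7] 17.8 [499.2  -1. ] 15.6
w10 bulb 1114 zmax 0.0900 [506.1   1.9] 14.3 [506.1   1.8] 14.4
w10 knob 1127 zmax 0.1083 [505.8   1.5] 5.7 [505.8   1.5] 5.8
```

View pics/w10.png

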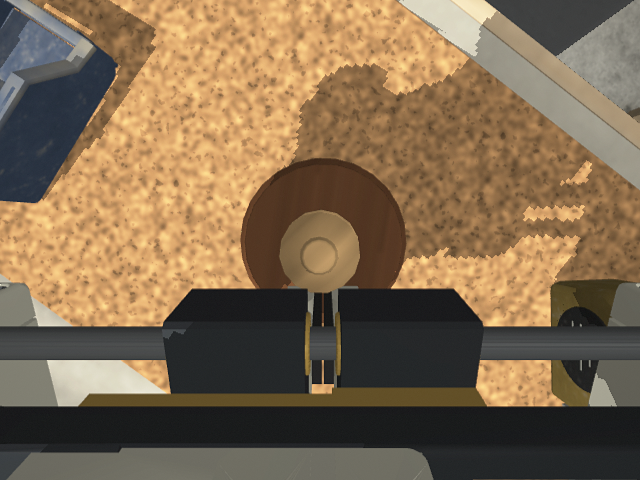

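>>> move_arm:
  deltas:
    - {"dp":[1,-0.2,0],"rotation":[0,0,0]}
    - {"dp":[3,-0.7,0],"rotation":[0,0,0]}
    - {"dp":[5,-1.2,0],"rotation":[0,0,0]}
    - {"dp":[8,-2,0],"rotation":[0,0,0]}
    - {"dp":[10,-3,0],"rotation":[0,0,0]}

```text
t: 6.57
eef_pos: [0.5492, 0.0356, 0.0416]
ee_rot: [-1.571, 0.233, 0.644]
force: [0.4, 0.4, 0.0]
width: 0.0003
```

```bash
python3 look.py w11 |head -1; python3 fit.py w11
```

```text
6.5667 [0.5492 0.0356 0.0416] [-1.57094958  0.2329938   0.64386198] 0.0002643944702322181
w11 plinth 13726 zmax 0.0369 [504.8   2.4] 38.8 [504.8   2.5] 39.0
w11 foot 617 zmax 0.0499 [507.    2.6] 17.7 [507.9   3.4] 17.6
w11 bulb 1402 zmax 0.0900 [507.    2.7] 14.3 [506.9   2.7] 14.5
w11 knob 1148 zmax 0.1086 [507.1   2.8] 5.8 [507.1   2.7] 5.9
```

View pics/w11.png

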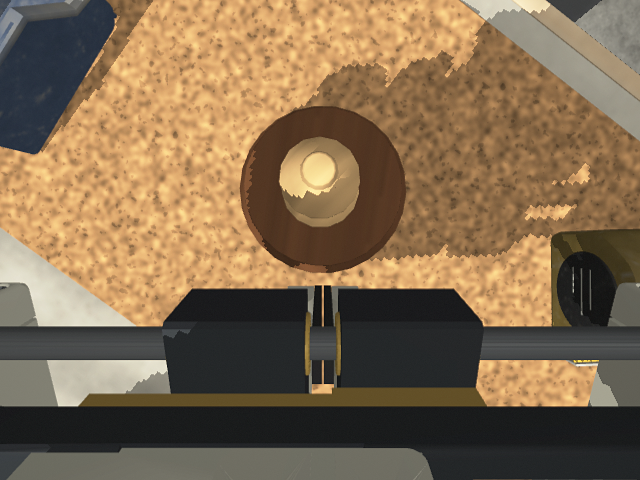

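The finial is upright, with foot, bulb and knob concentric, and 2.2 mm off centre. That is well inside the 6 mm limit, so I'll back away and rise.

>>> move_arm:
  deltas:
    - {"dp":[10,-3,0],"rotation":[0,0,0]}
    - {"dp":[5,-25,0],"rotation":[0,0,0]}
    - {"dp":[-2,-35,0],"rotation":[0,0,0]}
    - {"dp":[-5,-35,0],"rotation":[0,0,0]}
    - {"dp":[-5,-25,0],"rotation":[0,0,0]}

```text
t: 7.03
eef_pos: [0.5769, 0.0578, 0.1577]
ee_rot: [-1.568, 0.245, 0.646]
force: [0.8, -0.8, -0.0]
width: 0.0004
```

>>> move_arm:
  deltas:
    - {"dp":[0,-5,0],"rotation":[0,0,0]}
    - {"dp":[0,0,0],"rotation":[0,0,0]}
    - {"dp":[0,0,0],"rotation":[0,0,0]}
    - {"dp":[0,0,0],"rotation":[0,0,0]}

```text
t: 7.37
eef_pos: [0.5825, 0.0612, 0.1683]
ee_rot: [-1.571, 0.235, 0.647]
force: [-0.0, -0.1, -0.2]
width: 0.0005
```

```bash
python3 look.py w12 |head -1; python3 fit.py w12
```

```text
7.3667 [0.5825 0.0612 0.1683] [-1.57138054  0.23517339  0.64691795] 0.00047562393179418044
w12 plinth 4878 zmax 0.0370 [504.7   2.4] 38.7 [504.7   2.5] 38.9
w12 foot 459 zmax 0.0500 [506.8   2.6] 17.7 [507.    2.7] 17.8
w12 bulb 468 zmax 0.0900 [507.    2.7] 14.2 [506.9   2.7] 14.4
w12 knob 262 zmax 0.1080 [507.2   2.8] 5.6 [507.1   2.7] 5.8
```

View pics/w12.png

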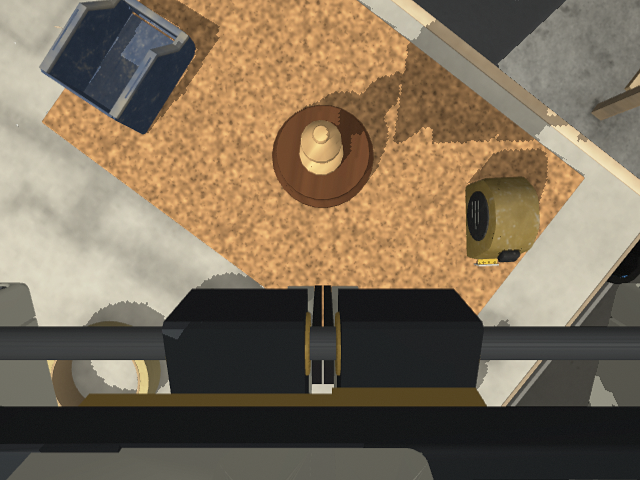

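The last view shows the finial upright near the middle of the plinth at px (322,150). The arm is clear, and the bin and tape measure show no sign of having been disturbed.

```bash
python3 -c "
from station import arm
print(arm.job_done())"
```

```text
the job is handed in; nothing more can be done
None
```

I moved the finial from about 19 mm off centre to about 2 mm off centre, against the 6 mm limit, and handed the job in at about 7.4 s. The hand-in gave no verdict.

**How:** I shut the fingers and tilted the tool about 13° away from the finial. I then pushed its foot slowly (about 12 mm/s) towards the plinth's centre in four short strokes. After that I backed off level and rose to about 0.17 m.

**Last checks, from the wrist camera after withdrawing:**
- **Position:** the finial's axis is at (507.0, 2.7) mm and the plinth's centre at (504.7, 2.4) mm.
- **Upright:** the foot, bulb and knob centres agree within about 0.5 mm.
- **Plinth:** it has not moved by any measurable amount.
- **Bystanders:** I did not measure their final positions. The bin and tape measure look undisturbed in the pictures. The dish and glue bottle were outside the last view, and the arm made no moves near them.
- **Forces:** the wrist readings during the pushes were at noise level, below 1 N per axis.

**One reading that disagreed:** with the finger still in contact at the end of the last push, the foot and knob centres differed by about 1.7 mm, a slight lean. It settled upright when I withdrew, so the finial ended 2.2 mm from centre, against the 1.5 mm I read while in contact.

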